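# Reset the ratchet of a tilting writing board and prop it on its lowest notch

## Robot

A 6-joint arm with a two-finger parallel gripper is mounted at the origin on the work surface. World frame = base frame: x ahead of the robot, y to its left, z up, the work surface at z = 0. Lengths are in m, angles in degrees, forces in N, time in s.
With the tool pointing down it reaches from about 0.4 to 0.825 m from the base axis. Payload 7 kg.
Tool frame: the origin (TCP) lies at the very end of the fingers, on their centre line; the grasp point (between the pads) lies 19 mm behind it; z points along the fingers, y is the line along which they close (so a half turn about z gives the same grasp; the last joint's range is limited). The gripper opens to 88 mm and grips with 3 to 60 N. Pads are 19 mm wide; open, the fingers measure 130 mm over their backs; the gripper's body (78 mm by 193 mm) begins 47 mm behind the grasp point.
Start: joints at [-48.123, 20.546, 0.682, 0, -70.136, -16.507], TCP at [0.289, -0.61, 0.227] pointing down, gripper open.
Joint ranges: [-176.03, 176.03], [-82.01, 121.73], [-58.28, 71.71], [-173.87, 95.51], [-174.79, -0.11], [-173.66, 173.66]. Speed limits (degrees/s): [136.94, 136.94, 172.46, 180, 180, 180].

## Interface

Orientations are given as [roll, pitch, yaw] about the fixed x, y, z axes, in that order (R = Rz(yaw) Ry(pitch) Rx(roll)).
In Python, from plant import ctrl gives the robot as it stands.
- The arm moves only by the tool carry_out, never from a script. Its argument "deltas" is a list that holds one entry, the list of rows, each a list of 5 numbers: the shift along the tool's x, y, z scaled (see below), then the turn about the tool's z scaled (see below), then the opening, from -1 (shut) to 1 (fully open). A call has 1 to 5 rows; each row is the pose to reach, as a shift and turn from the pose commanded when the call began, along the tool's axes at that moment, turning the shorter way round; what a row does not reach only later rows make up. The controller multiplies each number of a shift by 20 cm and each number of a turn by 2 pi rad. A row lasts 1/10 s, in which the tool goes at most 50 mm and 8.59 degrees, less where a joint would pass 70% of its speed; a pose out of reach is approached as far as the arm can. A call with a number of a shift or a turn outside -1 to 1 is refused whole. A call with a gripper value outside its range is refused whole. The fingers move at their own pace and stop on an object; the grip force is fixed at half the most. Time passes only in rows, so rows that repeat a pose let the fingers close. It gives the time, the measured TCP pose, the force, the opening and the grip force at its end, in the units of the state.
- ctrl.get_obs(): the state, without advancing time (a new reading comes with each control period).
- ctrl.snapshot(name): name is "scene" or "top" or "wrist"; returns a dict with "color" (400x640x3 uint8, red, green, blue), "camera_matrix" (3x3 intrinsics, pixels), "k1" (the pictures are not rectified: a ray, as slopes to the right and down, at radius r is drawn at 1 + k1 r^2 times it, then the intrinsics apply), "R" (3x3) and "t" (3): a world point X has camera coordinates R X + t. Camera axes: x right, y down, z forward; pixel columns grow to the right and rows downward; lengths in m; the calibration is good to about 2 mm. A picture is of the moment at which its call begins. There is no depth.
- ctrl.close_job(): hands the job in; it is judged then, once.
Trained networks look in a picture, given as the dict that the camera call returned (one of the last four; its "shot" number tells which), for a name from the list of things; names that differ only in an ending like _2 or _b are one class to them, and where a whole thing is asked for, a point or a joint stands for the part that bears it (a point fixed in the world has none). Each returns a list of dicts, best first, with "p" (0 to 1); they miss things now and then, are a little off and sometimes report something else, mostly with a low value. They report only what shows in the picture. A call takes as long as a camera call. They do not tell look-alikes from the thing itself.
- ctrl.search_frame(picture, name): "centre" ([column, row] in pixels, amid what is visible of it).
- ctrl.silhouettes(picture, name): "mask" (400x640 bool, what is visible of it) and "centre" ([column, row] in pixels, amid what is visible of it).
- ctrl.spot_point(picture, name): "centre" ([column, row] in pixels: a listed point, or the origin of a listed thing).
The state is a dict: "clock": time; "joint_pos": joint angles; "qvel": joint speeds; "tau": joint torques, N m; "tool_pos": TCP position; "orientation": TCP orientation; "force": force on the tool from outside, world axes, zero at the start; "moment": the same for the moment, N m; "opening": finger opening in m; "gripper_force": force on a finger pad.
Only numpy, scipy, OpenCV 4.12 (cv2) and the standard library are available. Lean on these libraries where they do the work, as an engineer would, in place of code of your own. Each camera call takes 0.05 s, during which the arm holds its last target. There are 200 camera calls.

## Task

The tilting writing board on the bench is propped too steep to write on. Take it by its bar handle, lift it on up through its notches and into the sprung stop at the top just firmly enough that the pawl is thrown off, without forcing the stop; then lower it all the way down flat without dropping it, which re-arms the pawl, and raise it again to the first (lowest) notch and leave it propped there. Leave the glassware and the other things round it where they are.

Things in the scene. Friction and masses are not known exactly. Their poses are not given: they have to be found in the camera images.
- stand: Fixed dark steel base plate of the tilting board, 220 x 240 x 12 mm. Origin on the bench straight below the middle of the hinge line. Its x axis points level from the hinge to the board's free (handle) side, y runs along the hinge line, z is up. The hinge axis lies 45 mm above this origin.
- handle (a point): Middle of the handle: round steel bar, 12 mm thick, 120 mm long, parallel to the hinge and 260 mm from its axis, in the board's plane (45 mm above the bench when flat). Two side arms join it to the aluminium board (200 x 240 x 6 mm), leaving a finger opening 44 mm wide and 96 mm long between bar and board; over 80 mm of bench is free outside it. 2 to 4 N upwards at the bar lift the board.
- board (a joint): Tilt of the board about its hinge, rad: 0 flat on its rubber rest, growing as the handle rises. At rest on its four notches, lowest first: 0.244, 0.393, 0.541, 0.689, all shifted by one unknown amount of up to 0.031 either way (the pawl post is clamped anew each time). Starts on the second, third or fourth. The top stop is met anywhere from 0.97 to 1.21: its cam is set anew too.
- pawl_pivot (a point): Pivot of the weighted steel pawl on its fixed post beside the board's sector, 187 mm up. The pawl drops behind each pin (notch) about 0.02 rad after it is passed on the way up, and then bars the way down. Thrown off at the top it leans back and lets the board down freely; a peg tips it back (under 1 N) over the last 0.15 rad, and it is armed for sure only with the board flat (below 0.02 rad).
- stop: Spring stop on the pawl's post: rubber pad 22 x 14 mm on a stiff plunger, met by a lug of the cam on the board's sector; origin mid-face. The pawl is thrown 0.011 to 0.016 rad past first touch, at 18 to 27 N on the pad, felt at the handle, square to the board, as 5 to 8 N more than its weight; each further mm at the handle adds 1.7 N there. Over 40 N on the pad (11.5 N at the handle) is forcing it.
- jug_a: Clear sample jug with a lid, 132 mm wide, 180 mm tall, on the right of the bench. Origin: middle of its underside. Bystander, leave alone.
- jug_b: Second jug like it. Origin: middle of its underside. Bystander, leave alone.
- beaker_small: Small glass beaker, 52 mm wide, 62 mm tall, standing beyond the handle. Origin: middle of its underside. Bystander, leave alone.
- beaker: Glass beaker, 72 mm wide, 85 mm tall, behind the hinge. Origin: middle of its underside. Bystander, leave alone.
- flask: Conical glass flask, 84 mm wide, 140 mm tall, on the left. Origin: middle of its underside. Bystander, leave alone.
- refractometer: Hand refractometer, black tube 155 mm long, 28 mm thick, 36 mm tall, lying beyond the handle. Origin: middle of its underside. Bystander, leave alone.
Not all that is in view belongs to the job. Of the things like the part that bears pawl_pivot, leave any that is blue or green; of the rest the smaller one is meant.

How it is judged (in metres and radians):
On the way, in this order (a step that is already met when the one before it is completed fails the run):
1. the board is lifted past its notches and pressed into the sprung stop, which throws the pawl (value of joint board above 0.93 rad and contact force between stop and anything else above 12 N), for 0.05 s.
2. the board lies fully flat, so that the pawl is re-armed (value of joint board below 0.02 rad), for 0.2 s.
At the end, for the whole second after the job is handed in: The board rests at a standstill on its first, lowest notch (tilt between 0.20 and 0.29 rad), propped by its pawl (value of joint board between 0.2 and 0.29 rad and velocity of joint board between -0.03 and 0.03 rad/s); the robot touches nothing.
It fails at once if the top stop is forced (pressed with more than 40 N) (contact force between stop and anything else above 40 N).
It fails at once if the board is dropped flat (faster than 1 rad/s near its rest) (value of joint board below 0.14 rad and velocity of joint board below -1 rad/s).
It fails at once if one of the glasses, jugs or instruments round the board is shifted by more than 30 mm (distance of any of jug_a, jug_b, beaker_small, beaker, flask, refractometer from where it was at the start of the episode above 0.03 m).
It also fails if it takes over 72 s, if anything falls off the work surface, if the arm or the gripper's body presses on something with over 40 N, if the wrist force passes 120 N, or if a joint passes its speed limit or range.

## Working session

There is one attempt and no reset: what is moved stays moved. The work goes in short steps, Python scripts to look and compute and a tool call to move; the robot and the scene stay as the last step left them, time stands still between calls to the robot, and variables do not carry over. Pictures are saved under pics/ and viewed, at most 10 in all, crops included, and the job is handed in when it is done.

Besides the shell and the picture viewer there is one more tool, called after "Request:" as name(argument=value, ...), one argument or row to a line, values as JSON. carry_out: Moves the arm, as the interface text tells. Its arguments: {"type":"object","properties":{"deltas":{"type":"array"}},"required":["deltas"]}

```bash
mkdir -p pics; ls; cat > h.py <<'E'
import numpy as np, cv2
from plant import ctrl
def und(s,px):
    K=np.array(s["camera_matrix"],float);d=np.array([s["k1"],0,0,0,0.])
    return cv2.undistortPoints(np.array([[px]],float),K,d)[0,0]
def ray(s,px):
    R=np.array(s["R"]);t=np.array(s["t"]);u=und(s,px)
    return -R.T@t, R.T@np.array([u[0],u[1],1.])
def atz(s,px,z):
    c,d=ray(s,px);return c+d*(z-c[2])/d[2]
def tri(rs):
    A=np.zeros((3,3));b=np.zeros(3)
    for c,d in rs:
        d=d/np.linalg.norm(d);P=np.eye(3)-np.outer(d,d);A+=P;b+=P@c
    return np.linalg.solve(A,b)
def proj(s,X):
    K=np.array(s["camera_matrix"],float);d=np.array([s["k1"],0,0,0,0.])
    return cv2.projectPoints(np.array([X],float),cv2.Rodrigues(np.array(s["R"]))[0],np.array(s["t"],float),K,d)[0][0,0]
def save(s,n): cv2.imwrite("pics/"+n,s["color"][:,:,::-1])
E
python3 - <<'E'
from h import *
a=ctrl.snapshot("scene");b=ctrl.snapshot("top")
save(a,"scene.png");save(b,"top.png")
for s,n in((a,"scene"),(b,"top")):
    print(n,(-np.array(s["R"]).T@np.array(s["t"])).round(3))
    for k in("stand","handle","pawl_pivot","stop"):
        print(k,[(round(d["p"],2),np.round(d["centre"],1).tolist(),atz(s,d["centre"],0).round(3).tolist()) for d in ctrl.spot_point(s,k)[:4]])
    for k in ("jug_a","beaker_small","beaker","flask","refractometer"):
        print(k,[(round(d["p"],2),np.round(d["centre"]).tolist(),atz(s,d["centre"],0).round(3).tolist()) for d in ctrl.spot_point(s,k)[:4]])
E
```

```text
pics
scene [ 1.675 -0.043  1.14 ]
stand [(0.86, [293.0, 237.0], [0.544, -0.076, 0.0])]
handle [(0.85, [359.9, 191.5], [0.317, 0.179, 0.0])]
pawl_pivot [(0.96, [414.4, 257.1], [0.657, 0.315, 0.0]), (0.68, [316.3, 226.7], [0.498, 0.005, 0.0]), (0.68, [409.3, 117.0], [-0.207, 0.473, 0.0]), (0.67, [247.2, 114.1], [-0.283, -0.283, 0.0])]
stop [(0.65, [364.8, 151.7], [0.058, 0.231, 0.0]), (0.58, [366.9, 273.3], [0.716, 0.153, 0.0]), (0.46, [205.8, 153.2], [0.028, -0.436, 0.0]), (0.39, [274.2, 254.7], [0.621, -0.138, 0.0])]
jug_a [(0.82, [191.0, 223.0], [0.452, -0.434, 0.0]), (0.68, [176.0, 259.0], [0.621, -0.453, 0.0]), (0.65, [271.0, 256.0], [0.625, -0.149, 0.0])]
beaker_small [(0.61, [400.0, 215.0], [0.458, 0.307, 0.0])]
beaker [(0.72, [262.0, 250.0], [0.597, -0.178, 0.0]), (0.6, [359.0, 193.0], [0.324, 0.174, 0.0]), (0.38, [178.0, 259.0], [0.623, -0.448, 0.0])]
flask [(0.96, [457.0, 230.0], [0.54, 0.488, 0.0])]
refractometer [(0.82, [408.0, 241.0], [0.586, 0.308, 0.0]), (0.57, [178.0, 262.0], [0.635, -0.446, 0.0])]
top [0.357 0.011 1.476]
stand [(0.86, [346.5, 192.4], [0.543, -0.079, 0.0]), (0.41, [275.2, 191.8], [0.552, 0.163, 0.0])]
handle [(0.89, [273.6, 192.8], [0.548, 0.169, 0.0])]
pawl_pivot [(0.78, [197.7, 318.7], [0.135, 0.429, 0.0]), (0.71, [235.7, 102.3], [0.87, 0.295, 0.0]), (0.66, [324.5, 138.0], [0.733, -0.01, 0.0])]
stop [(0.57, [261.1, 298.2], [0.196, 0.217, 0.0]), (0.46, [361.2, 140.8], [0.72, -0.136, 0.0]), (0.38, [275.0, 117.5], [0.811, 0.159, 0.0])]
jug_a [(0.94, [458.0, 219.0], [0.442, -0.449, 0.0]), (0.56, [451.0, 163.0], [0.635, -0.438, 0.0])]
beaker_small [(0.69, [235.0, 225.0], [0.442, 0.303, 0.0])]
beaker [(0.56, [378.0, 184.0], [0.567, -0.188, 0.0])]
flask [(0.7, [177.0, 203.0], [0.523, 0.5, 0.0])]
refractometer []
```

View pics/scene.png

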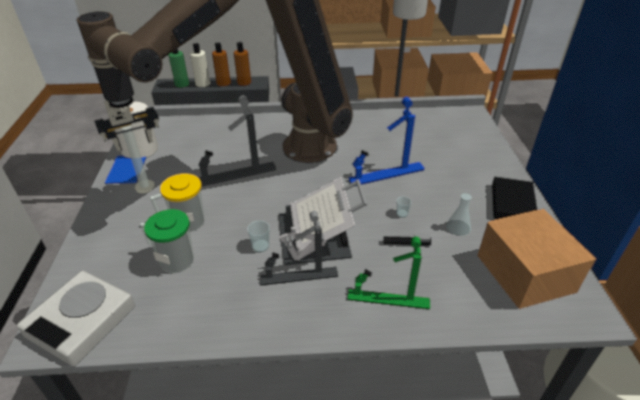

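View pics/top.png

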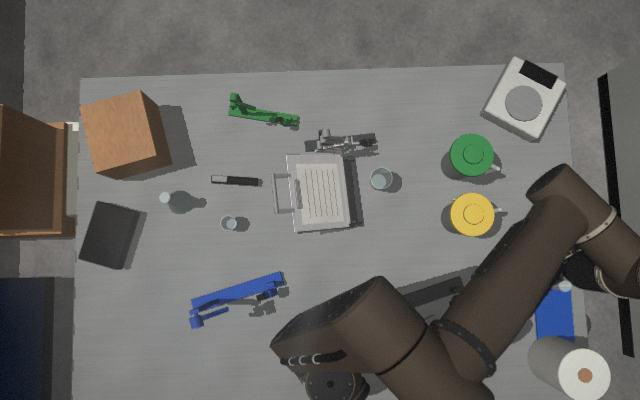

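The scene shows the board at about (320,215) with its handle at (350,195). The things that could be taken for the pawl's post are:
- small dark post beside the board, scene (316,227), top (324,138)
- green post (414,257)
- blue post (409,117)
- larger dark post (247,114)

I choose the small dark one, and check it in a crop together with the handle.

```bash
python3 - <<'E'
from h import *
a=ctrl.snapshot("scene");b=ctrl.snapshot("top")
def best(s,k,ref): 
    c=[d["centre"] for d in ctrl.spot_point(s,k)]
    return min(c,key=lambda p:np.hypot(*(np.array(p)-ref))) if c else None
sa=best(a,"stand",(293,237));sb=best(b,"stand",(346,192))
S=tri([ray(a,sa),ray(b,sb)]);print("stand",S.round(4))
ha=best(a,"handle",(360,191));hb=best(b,"handle",(274,193));H=tri([ray(a,ha),ray(b,hb)]);print("handle",H.round(4),ha,hb)
pa=best(a,"pawl_pivot",(316,227));pb=best(b,"pawl_pivot",(324,138));print("pivot",tri([ray(a,pa),ray(b,pb)]).round(4))
v=H-S;print("angle from z",np.arcsin((H[2]-.045)/.26),"from xy",np.arccos(min(1,np.hypot(*v[:2])/.26)),"yaw",np.degrees(np.arctan2(v[1],v[0])))
A=cv2.resize(a["color"][170:290,240:400],(800,600),interpolation=cv2.INTER_CUBIC)
B=cv2.resize(b["color"][120:250,200:410],(800,495),interpolation=cv2.INTER_CUBIC)
c=np.vstack([cv2.resize(A,(480,300)),cv2.resize(B,(480,297))]);cv2.imwrite("pics/crop1.png",c[:,:,::-1])
for k in ("beaker_small","refractometer","beaker"):
    for s in(a,b):
        print(k,[(round(d["p"],2),np.round(d["centre"]).tolist(),atz(s,d["centre"],0).round(3).tolist()) for d in ctrl.search_frame(s,k)[:2]])
o=ctrl.get_obs();print({k:np.round(o[k],3).tolist() for k in o})
E
```

```text
stand [ 0.5426 -0.0791  0.004 ]
handle [0.5363 0.145  0.2003] [361.7, 187.4] [275.5, 188.2]
pivot [ 0.6861 -0.0042  0.1801]
angle from z 0.6402404053783705 from xy 0.5308889046434333 yaw 91.63315304981286
beaker_small [(0.56, [401.0, 208.0], [0.421, 0.318, 0.0])]
beaker_small [(0.68, [229.0, 224.0], [0.448, 0.322, 0.0])]
refractometer [(0.57, [405.0, 241.0], [0.584, 0.298, 0.0])]
refractometer [(0.89, [232.0, 178.0], [0.604, 0.309, 0.0])]
beaker [(0.8, [259.0, 235.0], [0.528, -0.193, 0.0])]
beaker [(0.69, [383.0, 179.0], [0.586, -0.203, 0.0])]
{'clock': 1.7, 'joint_pos': [-48.121, 20.546, 0.683, 0.001, -70.135, -16.509], 'qvel': [-0.058, 0.121, -0.061, -0.041, -0.061, 0.006], 'tau': [-0.002, -58.238, 29.328, 7.003, 0.012, 0.0], 'tool_pos': [0.289, -0.61, 0.227], 'orientation': [-179.998, -0.0, -154.629], 'force': [0.35, 0.097, -0.004], 'moment': [-0.038, 0.006, 0.059], 'gripper_force': 0.0, 'opening': 0.088}
```

View pics/crop1.png

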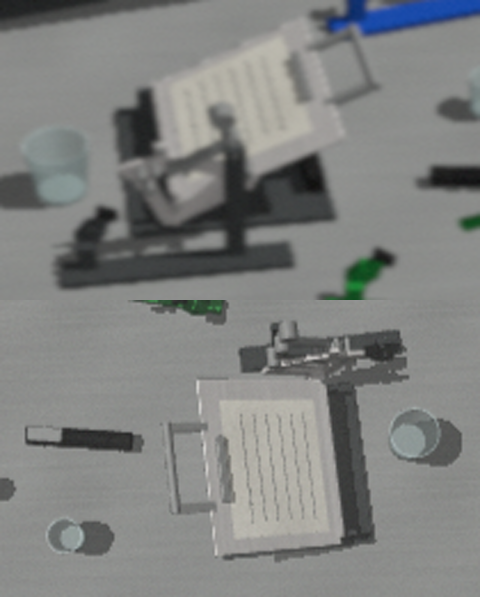

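The crop confirms the small dark post standing beside the board's sector (post top at crop (222,115)). The bar handle is clear, its middle at about top px (275,193).

```bash
cat >> h.py <<'E'
from scipy.spatial.transform import Rotation as Ro
def to(p,yaw=None):
    o=ctrl.get_obs();R=Ro.from_euler('xyz',o["orientation"],degrees=True)
    d=R.inv().apply(np.array(p)-o["tool_pos"])/0.2
    w=0 if yaw is None else (((o["orientation"][2]-yaw+180)%360)-180)/360
    return d.round(3).tolist(),round(w,4)
E
python3 - <<'E'
from h import *
a=ctrl.snapshot("scene");b=ctrl.snapshot("top")
H=tri([ray(a,(360,190.7)),ray(b,(274.8,193.5))]);print(H.round(4))
# bar ends & hinge-parallel board edge in the top view at guessed heights
f=lambda u,v:(200+u/2.286,120+(v-300)/2.286)
for p,q,z in (((168,425),(175,512),H[2]),((200,380),(217,557),.15)):
    P=atz(b,f(*p),z);Q=atz(b,f(*q),z);d=P-Q;print(P.round(3),Q.round(3),np.degrees(np.arctan2(d[1],d[0]))+90)
print(to([.53,.12,.40],-175))
print(to([.289,-.61,.40]))
E
```

```text
[0.5233 0.1461 0.1764]
[0.581 0.149 0.176] [0.465 0.142 0.176] 93.53082619618536
[0.645 0.108 0.15 ] [0.406 0.09  0.15 ] 94.19701720721497
([-2.652, 2.782, -0.867], np.float64(0.0566))
([0.001, -0.0, -0.867], 0)
```

Request:
carry_out(
  deltas=[
    [[0, 0, -0.25, 0, 1], [0, 0, -0.5, 0, 1], [-0.1, 0.1, -0.7, 0, 1], [-0.25, 0.25, -0.85, 0, 1], [-0.42, 0.42, -0.87, 0, 1]],
  ],
)

```text
clock: 2.3
tool_pos: [0.3296, -0.4986, 0.4044]
orientation: [-179.7, 0.1, -154.7]
force: [1.4, 1.4, 0.5]
opening: 0.0874
gripper_force: 0.0
```

Request:
carry_out(
  deltas=[
    [[-0.17, 0.18, 0, 0, 1], [-0.34, 0.36, 0, 0, 1], [-0.51, 0.54, 0, 0, 0.5], [-0.68, 0.72, 0, 0, 0], [-0.85, 0.9, 0, 0, -0.3]],
  ],
)

```text
clock: 2.8
tool_pos: [0.4056, -0.2607, 0.4009]
orientation: [-180.0, 0.0, -154.6]
force: [1.3, 0.0, 0.5]
opening: 0.0692
gripper_force: 0.0
```

Request:
carry_out(
  deltas=[
    [[-0.17, 0.18, 0, 0.012, -0.3], [-0.34, 0.36, 0, 0.024, -0.3], [-0.51, 0.54, 0, 0.036, -0.3], [-0.68, 0.72, 0, 0.048, -0.3], [-0.85, 0.9, 0, 0.059, -0.3]],
  ],
)

```text
clock: 3.3
tool_pos: [0.4821, -0.025, 0.4012]
orientation: [180.0, 0.1, -176.0]
force: [1.4, -1.2, 0.1]
opening: 0.0325
gripper_force: 0.0
```

```bash
python3 - <<'E'
from h import *
print(to([.523,.146,.30],-176));o=ctrl.get_obs();print({k:np.round(o[k],3).tolist() for k in o})
E
```

```text
([-0.263, 0.839, 0.506], np.float64(-0.0001))
{'clock': 3.3, 'joint_pos': [20.448, -1.972, -4.551, 0.007, -87.342, -106.473], 'qvel': [52.313, 11.594, 10.559, 0.133, 0.786, -90.898], 'tau': [-5.07, -31.369, 29.887, 7.117, -0.277, 2.47], 'tool_pos': [0.482, -0.025, 0.401], 'orientation': [179.984, 0.078, -176.025], 'force': [1.41, -1.161, 0.098], 'moment': [-0.123, -0.249, -0.03], 'gripper_force': 0.0, 'opening': 0.032}
```

Request:
carry_out(
  deltas=[
    [[-0.07, 0.21, 0.1, 0, -0.36], [-0.14, 0.42, 0.2, 0, -0.36], [-0.2, 0.63, 0.33, 0, -0.36], [-0.26, 0.83, 0.45, 0, -0.36], [-0.26, 0.84, 0.5, 0, -0.36]],
  ],
)

```text
clock: 3.8
tool_pos: [0.5215, 0.1478, 0.2972]
orientation: [-179.9, -0.2, -175.7]
force: [-0.6, -0.1, -0.7]
opening: 0.028
gripper_force: 0.0
```

```bash
python3 - <<'E'
from h import *
w=ctrl.snapshot("wrist");save(w,"w1.png")
o=ctrl.get_obs();print(o["tool_pos"],o["orientation"],o["opening"],o["force"])
for k in("handle","stand"):
    print(k,[(round(d["p"],2),np.round(d["centre"],1).tolist(),atz(w,d["centre"],.176).round(4).tolist()) for d in ctrl.spot_point(w,k)[:3]])
print("pred handle px",proj(w,[.5233,.1461,.1764]),"below tcp",proj(w,list(o["tool_pos"][:2])+[.176]))
E
```

```text
[0.52070737 0.14617191 0.29664464] [-179.89749448   -0.2881389  -175.72106926] 0.027784383730533976 [-1.52687368 -0.28201637 -1.93864834]
handle [(0.95, [316.6, 197.9], [0.5228, 0.1467, 0.176])]
stand [(0.85, [170.0, 170.5], [0.5068, 0.0095, 0.176])]
pred handle px [315.90984773 198.46810409] below tcp [316.19205341 195.68544916]
```

View pics/w1.png

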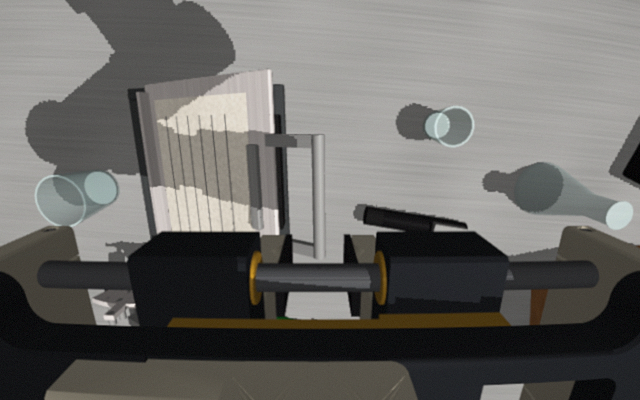

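The wrist view shows the bar vertical in the image, column 318, rows 137 to 255. It is midway between the fingertips (columns about 290 and 346), so I descend.

Request:
carry_out(
  deltas=[
    [[-0.01, 0, 0.18, 0, -0.36], [-0.01, 0, 0.36, 0, -0.36], [-0.01, 0, 0.52, 0, -0.36], [-0.01, 0, 0.63, 0, -0.36], [-0.01, 0, 0.69, 0, -0.36]],
  ],
)

```text
clock: 4.45
tool_pos: [0.5237, 0.1431, 0.1622]
orientation: [-180.0, -0.0, -176.0]
force: [-0.3, -0.7, 0.3]
opening: 0.0281
gripper_force: 0.0
```

Request:
carry_out(
  deltas=[
    [[0, 0, 0, 0, -0.36], [0, 0, 0, 0, -0.6], [0, 0, 0, 0, -0.75], [0, 0, 0, 0, -1], [0, 0, 0, 0, -1]],
  ],
)

```text
clock: 4.95
tool_pos: [0.5248, 0.1481, 0.1649]
orientation: [179.6, 0.3, -175.8]
force: [-7.0, 12.2, 5.3]
opening: 0.0107
gripper_force: 30.1
```

```bash
python3 - <<'E'
from h import *
a=ctrl.snapshot("scene");w=ctrl.snapshot("wrist")
o=ctrl.get_obs();print({k:np.round(o[k],4).tolist() for k in ("tool_pos","orientation","force","opening","gripper_force")})
A=cv2.resize(a["color"][140:280,240:440],(640,448),interpolation=cv2.INTER_CUBIC);cv2.imwrite("pics/g1.png",A[:,:,::-1])
E
```

```text
{'tool_pos': [0.5248, 0.1481, 0.1649], 'orientation': [179.6475, 0.2594, -175.8092], 'force': [-6.334, 13.4527, 5.1156], 'opening': 0.0111, 'gripper_force': 30.0711}
```

View pics/g1.png

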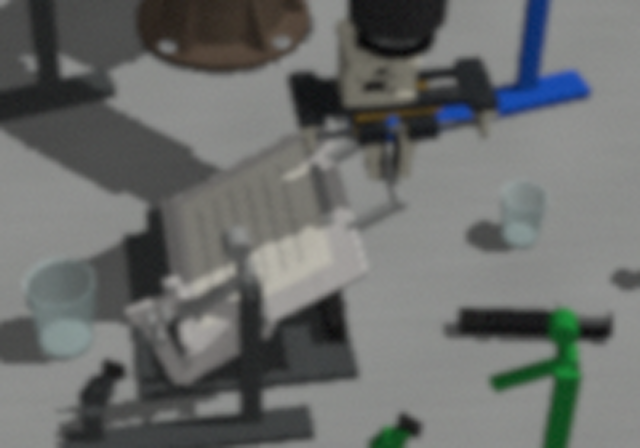

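Bar gripped (opening 11 mm). A sideways load of about 12 N shows the command sits about 4 mm short in y. I relieve that first and start lifting along the arc.

Request:
carry_out(
  deltas=[
    [[0, 0.01, -0.01, 0, -1], [0, 0.02, -0.03, 0, -1], [0, 0.02, -0.03, 0, -1]],
  ],
)

```text
clock: 5.35
tool_pos: [0.5247, 0.1461, 0.169]
orientation: [-179.8, 0.1, -175.9]
force: [11.5, -10.8, -9.6]
opening: 0.0112
gripper_force: 30.1
```

```bash
cat >> h.py <<'E'
U=np.array([-.07,.9976,0]); HY=-.0765
def st():
    o=ctrl.get_obs();p=np.array(o["tool_pos"]);f=np.array(o["force"])
    h=U@(p-[.5426,HY,0]); z=p[2]+.019
    th=np.arccos(min(1,h/.26)); t2=np.arctan2(z-.045,h)
    fh=U@f;T=-(-np.sin(th)*fh+np.cos(th)*f[2]);Rr=np.cos(th)*fh+np.sin(th)*f[2]
    print("t",round(o["clock"],2),"p",p.round(4),"f",f.round(1),"h",h.round(4),"r",np.hypot(h,z-.045).round(4),"th",th.round(3),t2.round(3),"lift T",T.round(1),"rad",Rr.round(1),"op",round(o["opening"],4),"ori",np.round(o["orientation"],1))
E
python3 -c "from h import *;st();st()"
```

```text
t 5.35 p [0.5247 0.1461 0.169 ] f [ 11.5 -10.8  -9.6] h 0.2233 r 0.2651 th 0.538 0.57 lift T 2.3 rad -14.9 op 0.0112 ori [-1.798e+02  1.000e-01 -1.759e+02]
t 5.35 p [0.5247 0.1461 0.169 ] f [ 11.5 -10.8  -9.6] h 0.2233 r 0.2651 th 0.538 0.57 lift T 2.3 rad -14.9 op 0.0112 ori [-1.798e+02  1.000e-01 -1.759e+02]
```

Request:
carry_out(
  deltas=[
    [[0, -0.02, -0.01, 0, -1], [0, -0.04, -0.034, 0, -1], [0, -0.04, -0.034, 0, -1], [0, -0.04, -0.034, 0, -1]],
  ],
)

```text
clock: 5.75
tool_pos: [0.5252, 0.1414, 0.1764]
orientation: [179.9, 0.2, -175.9]
force: [2.1, 5.7, -0.7]
opening: 0.0107
gripper_force: 30.0
```

```bash
python3 -c "from h import *;st();o=ctrl.get_obs();print(o['moment'],o['qvel'])"
```

```text
t 5.75 p [0.5252 0.1414 0.1764] f [ 2.1  5.7 -0.7] h 0.2186 r 0.2654 th 0.572 0.603 lift T 3.6 rad 4.3 op 0.0107 ori [ 179.9    0.2 -175.9]
[ 2.02601291 -0.96626091  0.11440898] [ 0.12136029  0.29445062 -0.07139517 -0.00123315  0.38811114  0.0024645 ]
```

Request:
carry_out(
  deltas=[
    [[0, -0.03, -0.052, 0, -1], [0, -0.07, -0.104, 0, -1], [0, -0.112, -0.154, 0, -1], [0, -0.147, -0.192, 0, -1], [0, -0.183, -0.229, 0, -1]],
  ],
)

```text
clock: 6.25
tool_pos: [0.5282, 0.1052, 0.2227]
orientation: [179.9, 0.2, -175.8]
force: [2.3, 6.3, 0.4]
opening: 0.0108
gripper_force: 30.0
```

```bash
python3 -c "from h import *;st()"
```

```text
t 6.25 p [0.5282 0.1052 0.2227] f [2.3 6.3 0.4] h 0.1822 r 0.2681 th 0.794 0.824 lift T 4.1 rad 4.6 op 0.0108 ori [ 179.9    0.2 -175.8]
```

Request:
carry_out(
  deltas=[
    [[0, -0.03, -0.035, 0, -1], [0, -0.07, -0.07, 0, -1], [0, -0.1, -0.094, 0, -1], [0, -0.13, -0.118, 0, -1], [0, -0.15, -0.133, 0, -1]],
  ],
)

```text
clock: 6.75
tool_pos: [0.5308, 0.0748, 0.2493]
orientation: [179.9, 0.3, -175.8]
force: [5.6, 4.9, 0.3]
opening: 0.0109
gripper_force: 29.9
```

```bash
sed -i 's/z=p\[2\]+.019/z=p[2]+.009/' h.py; python3 -c "from h import *;st()"
```

```text
t 6.75 p [0.5308 0.0748 0.2493] f [5.6 4.9 0.3] h 0.1518 r 0.2618 th 0.947 0.952 lift T 3.4 rad 2.9 op 0.0109 ori [ 179.9    0.3 -175.8]
```

Request:
carry_out(
  deltas=[
    [[-0.003, -0.01, -0.007, 0, -1], [-0.005, -0.02, -0.014, 0, -1], [-0.005, -0.025, -0.018, 0, -1], [-0.005, -0.025, -0.018, 0, -1]],
  ],
)

```text
clock: 7.15
tool_pos: [0.5313, 0.0702, 0.2527]
orientation: [179.9, 0.2, -175.8]
force: [0.9, 5.8, 4.2]
opening: 0.0111
gripper_force: 30.0
```

```bash
python3 -c "from h import *;st()"
```

```text
t 7.15 p [0.5313 0.0702 0.2527] f [0.9 5.8 4.2] h 0.1472 r 0.262 th 0.969 0.974 lift T 2.3 rad 6.7 op 0.0111 ori [ 179.9    0.2 -175.8]
```

Request:
carry_out(
  deltas=[
    [[0, -0.009, -0.01, 0, -1], [0, -0.018, -0.02, 0, -1], [0, -0.018, -0.02, 0, -1], [0, -0.018, -0.02, 0, -1]],
  ],
)

```text
clock: 7.55
tool_pos: [0.5316, 0.0659, 0.2559]
orientation: [180.0, 0.1, -175.9]
force: [5.6, 2.6, -1.0]
opening: 0.0108
gripper_force: 29.9
```

```bash
python3 -c "from h import *;st()"
```

```text
t 7.55 p [0.5316 0.0659 0.2559] f [ 5.6  2.6 -1. ] h 0.1428 r 0.2622 th 0.989 0.995 lift T 2.4 rad 0.4 op 0.0108 ori [ 1.800e+02  1.000e-01 -1.759e+02]
```

Request:
carry_out(
  deltas=[
    [[0, -0.01, -0.007, 0, -1], [0, -0.021, -0.014, 0, -1], [0, -0.021, -0.014, 0, -1], [0, -0.021, -0.014, 0, -1]],
  ],
)

```text
clock: 7.95
tool_pos: [0.532, 0.0617, 0.2587]
orientation: [180.0, 0.2, -175.9]
force: [6.5, 1.7, -0.9]
opening: 0.0111
gripper_force: 29.9
```

```bash
python3 -c "from h import *;st()"
```

```text
t 7.95 p [0.532  0.0617 0.2587] f [ 6.5  1.7 -0.9] h 0.1386 r 0.2623 th 1.008 1.014 lift T 1.6 rad -0.1 op 0.0111 ori [ 180.     0.2 -175.9]
```

Request:
carry_out(
  deltas=[
    [[-0.003, -0.01, -0.007, 0, -1], [-0.005, -0.021, -0.013, 0, -1], [-0.005, -0.021, -0.013, 0, -1], [-0.005, -0.021, -0.013, 0, -1]],
  ],
)

```text
clock: 8.35
tool_pos: [0.5324, 0.0575, 0.2613]
orientation: [180.0, 0.1, -175.9]
force: [0.3, 4.2, 2.9]
opening: 0.0112
gripper_force: 29.9
```

```bash
python3 -c "from h import *;st()"
```

```text
t 8.35 p [0.5324 0.0575 0.2613] f [0.3 4.2 2.9] h 0.1344 r 0.2624 th 1.028 1.033 lift T 2.1 rad 4.7 op 0.0112 ori [ 1.800e+02  1.000e-01 -1.759e+02]
```

Request:
carry_out(
  deltas=[
    [[0, -0.01, -0.008, 0, -1], [0, -0.019, -0.016, 0, -1], [0, -0.019, -0.016, 0, -1], [0, -0.019, -0.016, 0, -1]],
  ],
)

```text
clock: 8.75
tool_pos: [0.5327, 0.0533, 0.264]
orientation: [-180.0, 0.0, -175.9]
force: [3.7, 2.8, -0.4]
opening: 0.0112
gripper_force: 29.9
```

```bash
python3 -c "from h import *;st()"
```

```text
t 8.75 p [0.5327 0.0533 0.264 ] f [ 3.7  2.8 -0.4] h 0.1302 r 0.2626 th 1.046 1.052 lift T 2.4 rad 1.0 op 0.0112 ori [-180.     0.  -175.9]
```

Request:
carry_out(
  deltas=[
    [[-0.001, -0.01, -0.006, 0, -1], [-0.002, -0.021, -0.013, 0, -1], [-0.002, -0.021, -0.013, 0, -1], [-0.002, -0.021, -0.013, 0, -1]],
  ],
)

```text
clock: 9.15
tool_pos: [0.5331, 0.0491, 0.2665]
orientation: [-180.0, -0.0, -175.9]
force: [3.4, 1.8, -0.1]
opening: 0.0111
gripper_force: 29.9
```

```bash
python3 -c "from h import *;st()"
```

```text
t 9.15 p [0.5331 0.0491 0.2665] f [ 3.4  1.8 -0.1] h 0.126 r 0.2627 th 1.065 1.071 lift T 1.4 rad 0.6 op 0.0111 ori [-180.    -0.  -175.9]
```

Free so far (about 2 N, the weight), no contact. Next 5 mm.

Request:
carry_out(
  deltas=[
    [[-0.001, -0.01, -0.006, 0, -1], [-0.002, -0.022, -0.012, 0, -1], [-0.002, -0.022, -0.012, 0, -1], [-0.002, -0.022, -0.012, 0, -1]],
  ],
)

```text
clock: 9.55
tool_pos: [0.5335, 0.0447, 0.269]
orientation: [-180.0, -0.0, -175.9]
force: [0.7, 3.1, 2.0]
opening: 0.011
gripper_force: 30.0
```

```bash
python3 -c "from h import *;st()"
```

```text
t 9.55 p [0.5335 0.0447 0.269 ] f [0.7 3.1 2. ] h 0.1216 r 0.2628 th 1.084 1.09 lift T 1.7 rad 3.2 op 0.011 ori [-180.    -0.  -175.9]
```

Request:
carry_out(
  deltas=[
    [[0, -0.01, -0.007, 0, -1], [0, -0.021, -0.014, 0, -1], [0, -0.021, -0.014, 0, -1], [0, -0.021, -0.014, 0, -1]],
  ],
)

```text
clock: 9.95
tool_pos: [0.5339, 0.0404, 0.2714]
orientation: [-180.0, -0.0, -175.9]
force: [2.9, 0.3, -3.2]
opening: 0.011
gripper_force: 30.0
```

```bash
python3 -c "from h import *;st()"
```

```text
t 9.95 p [0.5339 0.0404 0.2714] f [ 2.9  0.3 -3.2] h 0.1172 r 0.263 th 1.103 1.109 lift T 1.6 rad -2.8 op 0.011 ori [-180.    -0.  -175.9]
```

Request:
carry_out(
  deltas=[
    [[-0.001, -0.01, -0.004, 0, -1], [-0.002, -0.023, -0.009, 0, -1], [-0.002, -0.023, -0.009, 0, -1], [-0.002, -0.023, -0.009, 0, -1]],
  ],
)

```text
clock: 10.35
tool_pos: [0.5344, 0.036, 0.2737]
orientation: [-180.0, -0.0, -175.9]
force: [-3.1, 3.1, 2.1]
opening: 0.0111
gripper_force: 30.0
```

```bash
python3 -c "from h import *;st()"
```

```text
t 10.35 p [0.5344 0.036  0.2737] f [-3.1  3.1  2.1] h 0.1128 r 0.2631 th 1.122 1.128 lift T 2.0 rad 3.3 op 0.0111 ori [-180.    -0.  -175.9]
```

Request:
carry_out(
  deltas=[
    [[0.001, -0.01, -0.006, 0, -1], [0.002, -0.021, -0.013, 0, -1], [0.002, -0.021, -0.013, 0, -1], [0.002, -0.021, -0.013, 0, -1]],
  ],
)

```text
clock: 10.75
tool_pos: [0.5347, 0.0316, 0.2759]
orientation: [-180.0, -0.0, -175.9]
force: [0.0, 0.1, -2.8]
opening: 0.0109
gripper_force: 30.0
```

```bash
python3 -c "from h import *;st()"
```

```text
t 10.75 p [0.5347 0.0316 0.2759] f [ 0.   0.1 -2.8] h 0.1084 r 0.2633 th 1.141 1.146 lift T 1.3 rad -2.5 op 0.0109 ori [-180.    -0.  -175.9]
```

Request:
carry_out(
  deltas=[
    [[0, -0.01, -0.004, 0, -1], [0, -0.024, -0.008, 0, -1], [0, -0.024, -0.008, 0, -1], [0, -0.024, -0.008, 0, -1]],
  ],
)

```text
clock: 11.15
tool_pos: [0.5351, 0.0271, 0.278]
orientation: [180.0, 0.0, -175.9]
force: [-1.8, 2.9, 0.5]
opening: 0.0107
gripper_force: 30.0
```

```bash
python3 -c "from h import *;st()"
```

```text
t 11.15 p [0.5351 0.0271 0.278 ] f [-1.8  2.9  0.5] h 0.1039 r 0.2634 th 1.16 1.165 lift T 2.5 rad 1.6 op 0.0107 ori [ 180.     0.  -175.9]
```

Request:
carry_out(
  deltas=[
    [[0, -0.01, -0.004, 0, -1], [0, -0.018, -0.009, 0, -1], [0, -0.018, -0.009, 0, -1], [0, -0.018, -0.009, 0, -1]],
  ],
)

```text
clock: 11.55
tool_pos: [0.5354, 0.0238, 0.2796]
orientation: [180.0, 0.0, -175.9]
force: [-0.3, 5.0, -0.6]
opening: 0.0113
gripper_force: 30.0
```

```bash
python3 -c "from h import *;st()"
```

```text
t 11.55 p [0.5354 0.0238 0.2796] f [-0.3  5.  -0.6] h 0.1006 r 0.2635 th 1.174 1.179 lift T 4.9 rad 1.4 op 0.0113 ori [ 180.     0.  -175.9]
```

Request:
carry_out(
  deltas=[
    [[0, -0.006, -0.002, 0, -1], [0, -0.012, -0.005, 0, -1], [0, -0.012, -0.005, 0, -1], [0, -0.012, -0.005, 0, -1]],
  ],
)

```text
clock: 11.95
tool_pos: [0.5355, 0.0219, 0.2804]
orientation: [179.9, 0.0, -175.9]
force: [-1.1, 7.2, -0.9]
opening: 0.0105
gripper_force: 30.0
```

```bash
python3 -c "from h import *;st();ctrl.snapshot('top');st()"
```

```text
t 11.95 p [0.5355 0.0219 0.2804] f [-1.1  7.2 -0.9] h 0.0987 r 0.2635 th 1.182 1.187 lift T 7.0 rad 1.9 op 0.0105 ori [ 179.9    0.  -175.9]
t 12.0 p [0.5356 0.0219 0.2804] f [-1.3  7.4 -1.1] h 0.0987 r 0.2636 th 1.181 1.187 lift T 7.3 rad 1.8 op 0.0108 ori [ 179.9    0.  -175.9]
```

Request:
carry_out(
  deltas=[
    [[0, -0.005, -0.002, 0, -1], [0, -0.01, -0.004, 0, -1], [0, -0.01, -0.004, 0, -1], [0, -0.01, -0.004, 0, -1]],
  ],
)

```text
clock: 12.4
tool_pos: [0.5357, 0.0203, 0.2811]
orientation: [179.9, 0.0, -175.9]
force: [-1.5, 8.3, -0.6]
opening: 0.0113
gripper_force: 30.0
```

```bash
python3 - <<'E'
from h import *
st()
a=ctrl.snapshot("scene");st()
A=cv2.resize(a["color"][160:300,240:400],(800,700),interpolation=cv2.INTER_CUBIC)[:600];cv2.imwrite("pics/top1.png",A[:,:,::-1])
E
```

```text
t 12.4 p [0.5357 0.0203 0.2811] f [-1.5  8.3 -0.6] h 0.0971 r 0.2636 th 1.188 1.194 lift T 8.0 rad 2.6 op 0.0113 ori [ 179.9    0.  -175.9]
t 12.45 p [0.5357 0.0203 0.2811] f [-1.8  7.6  0. ] h 0.0971 r 0.2636 th 1.188 1.194 lift T 7.1 rad 2.9 op 0.011 ori [ 179.9    0.  -175.8]
```

View pics/top1.png

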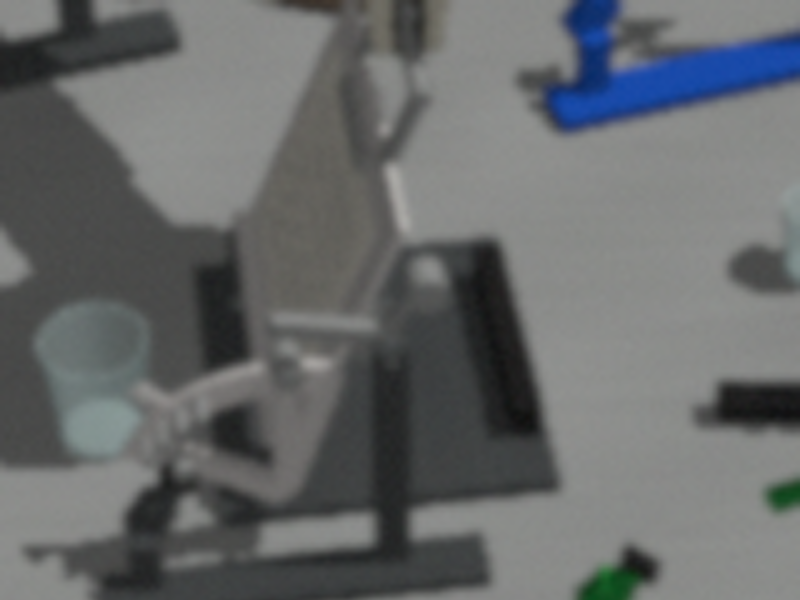

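The crop shows the pawl's pale weight now leaning to the right of the post, at (430,268); before, it sat over the post's top. The pawl is thrown, at about 6 N over the weight. Now I lower along the arc.

Request:
carry_out(
  deltas=[
    [[0.002, 0.06, 0.026, 0, -1], [0.004, 0.13, 0.06, 0, -1], [0.006, 0.197, 0.099, 0, -1], [0.008, 0.262, 0.142, 0, -1], [0.01, 0.325, 0.189, 0, -1]],
  ],
)

```text
clock: 12.95
tool_pos: [0.5299, 0.0852, 0.2432]
orientation: [-180.0, 0.1, -175.8]
force: [6.8, -0.3, -1.5]
opening: 0.011
gripper_force: 30.0
```

```bash
python3 -c "from h import *;st()"
```

```text
t 12.95 p [0.5299 0.0852 0.2432] f [ 6.8 -0.3 -1.5] h 0.1622 r 0.2631 th 0.897 0.907 lift T 0.3 rad -1.7 op 0.011 ori [-1.800e+02  1.000e-01 -1.758e+02]
```

Request:
carry_out(
  deltas=[
    [[-0.002, 0.05, 0.042, 0, -1], [-0.003, 0.098, 0.086, 0, -1], [-0.003, 0.134, 0.123, 0, -1], [-0.003, 0.169, 0.161, 0, -1], [-0.003, 0.203, 0.201, 0, -1]],
  ],
)

```text
clock: 13.45
tool_pos: [0.5265, 0.1247, 0.2027]
orientation: [-180.0, -0.0, -175.9]
force: [3.7, 1.6, -0.5]
opening: 0.0109
gripper_force: 30.0
```

```bash
python3 -c "from h import *;st()"
```

```text
t 13.45 p [0.5265 0.1247 0.2027] f [ 3.7  1.6 -0.5] h 0.2019 r 0.2618 th 0.682 0.69 lift T 1.3 rad 0.7 op 0.0109 ori [-180.    -0.  -175.9]
```

Request:
carry_out(
  deltas=[
    [[0, 0.04, 0.052, 0, -1], [0, 0.077, 0.105, 0, -1], [0, 0.111, 0.16, 0, -1], [0, 0.142, 0.217, 0, -1], [0, 0.171, 0.276, 0, -1]],
  ],
)

```text
clock: 13.95
tool_pos: [0.5237, 0.1588, 0.1469]
orientation: [-180.0, -0.1, -175.9]
force: [1.2, 0.7, -1.8]
opening: 0.0115
gripper_force: 30.0
```

```bash
python3 -c "from h import *;st()"
```

```text
t 13.95 p [0.5237 0.1588 0.1469] f [ 1.2  0.7 -1.8] h 0.2361 r 0.2608 th 0.432 0.439 lift T 1.8 rad -0.2 op 0.0115 ori [-1.800e+02 -1.000e-01 -1.759e+02]
```

Request:
carry_out(
  deltas=[
    [[0, 0.023, 0.054, 0, -1], [0, 0.047, 0.114, 0, -1], [0, 0.067, 0.176, 0, -1], [0, 0.084, 0.239, 0, -1], [0, 0.095, 0.29, 0, -1]],
  ],
)

```text
clock: 14.45
tool_pos: [0.5224, 0.1774, 0.0887]
orientation: [-180.0, -0.1, -175.9]
force: [-1.4, 1.2, -1.1]
opening: 0.0109
gripper_force: 30.0
```

```bash
python3 -c "from h import *;st()"
```

```text
t 14.45 p [0.5224 0.1774 0.0887] f [-1.4  1.2 -1.1] h 0.2547 r 0.2601 th 0.202 0.204 lift T 1.3 rad 1.0 op 0.0109 ori [-1.800e+02 -1.000e-01 -1.759e+02]
```

Request:
carry_out(
  deltas=[
    [[0, 0.009, 0.049, 0, -1], [0, 0.016, 0.094, 0, -1], [0, 0.021, 0.139, 0, -1], [0, 0.024, 0.178, 0, -1], [0, 0.026, 0.21, 0, -1]],
  ],
)

```text
clock: 14.95
tool_pos: [0.5221, 0.1821, 0.0473]
orientation: [-179.9, -0.1, -175.9]
force: [-2.5, -3.3, -2.1]
opening: 0.0114
gripper_force: 30.0
```

```bash
python3 -c "from h import *;st()"
```

```text
t 14.95 p [0.5221 0.1821 0.0473] f [-2.5 -3.3 -2.1] h 0.2594 r 0.2596 th 0.07 0.044 lift T 1.8 rad -3.2 op 0.0114 ori [-1.799e+02 -1.000e-01 -1.759e+02]
```

Request:
carry_out(
  deltas=[
    [[0, -0.002, 0.018, 0, -1], [0, -0.003, 0.036, 0, -1], [0, -0.003, 0.05, 0, -1], [0, -0.003, 0.06, 0, -1], [0, -0.003, 0.06, 0, -1]],
  ],
)

```text
clock: 15.45
tool_pos: [0.5229, 0.1822, 0.0394]
orientation: [180.0, 0.1, -175.8]
force: [-14.1, -4.1, 29.9]
opening: 0.011
gripper_force: 30.0
```

```bash
python3 -c "from h import *;st()"
```

```text
t 15.45 p [0.5229 0.1822 0.0394] f [-14.1  -4.1  29.9] h 0.2595 r 0.2595 th 0.065 0.013 lift T -30.0 rad -1.2 op 0.011 ori [ 1.800e+02  1.000e-01 -1.758e+02]
```

Request:
carry_out(
  deltas=[
    [[0, 0, -0.01, 0, -1], [0, 0, -0.015, 0, -1], [0, 0, -0.015, 0, -1], [0, 0, -0.015, 0, -1]],
  ],
)

```text
clock: 15.85
tool_pos: [0.5227, 0.1822, 0.0398]
orientation: [180.0, 0.0, -175.9]
force: [-6.1, -1.3, 7.0]
opening: 0.0109
gripper_force: 30.1
```

```bash
python3 - <<'E'
from h import *
st()
a=ctrl.snapshot("scene")
A=cv2.resize(a["color"][180:300,240:400],(800,600),interpolation=cv2.INTER_CUBIC);cv2.imwrite("pics/flat.png",A[:,:,::-1])
E
```

```text
t 15.85 p [0.5227 0.1822 0.0398] f [-6.1 -1.3  7. ] h 0.2594 r 0.2595 th 0.066 0.015 lift T -7.1 rad -0.4 op 0.0109 ori [ 180.     0.  -175.9]
```

View pics/flat.png

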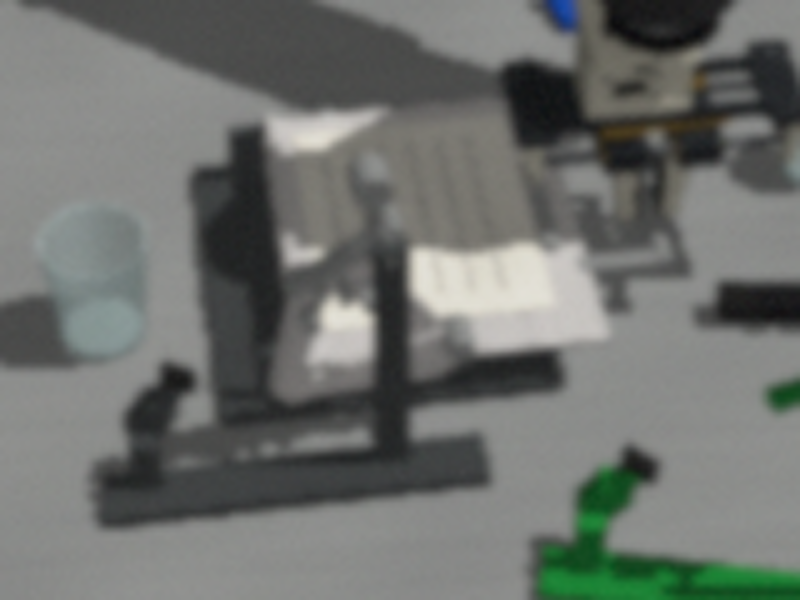

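The crop shows the board flat on its plate, and the pawl's weight back upright at (370,170), so it is re-armed. Now I raise it to about 0.32 rad, past the first pin and short of the second.

Request:
carry_out(
  deltas=[
    [[0, -0.002, -0.078, 0, -1], [0, -0.011, -0.169, 0, -1], [0, -0.026, -0.263, 0, -1], [0, -0.047, -0.352, 0, -1], [0, -0.067, -0.418, 0, -1]],
  ],
)

```text
clock: 16.4
tool_pos: [0.5237, 0.1689, 0.1234]
orientation: [179.9, 0.0, -175.9]
force: [-1.9, 0.0, -5.1]
opening: 0.011
gripper_force: 30.0
```

```bash
python3 -c "from h import *;st()"
```

```text
t 16.4 p [0.5237 0.1689 0.1234] f [-1.9  0.  -5.1] h 0.2462 r 0.2612 th 0.328 0.341 lift T 4.9 rad -1.5 op 0.011 ori [ 179.9    0.  -175.9]
```

Request:
carry_out(
  deltas=[
    [[0, 0, 0, 0, -1], [0, 0.009, 0.03, 0, -1], [0, 0.018, 0.06, 0, -1], [0, 0.026, 0.087, 0, -1], [0, 0.026, 0.087, 0, -1]],
  ],
)

```text
clock: 16.9
tool_pos: [0.5232, 0.1744, 0.1044]
orientation: [-180.0, -0.0, -175.8]
force: [-3.9, 3.3, -1.7]
opening: 0.0112
gripper_force: 30.0
```

```bash
python3 -c "from h import *;st()"
```

```text
t 16.9 p [0.5232 0.1744 0.1044] f [-3.9  3.3 -1.7] h 0.2516 r 0.2608 th 0.254 0.265 lift T 2.5 rad 3.0 op 0.0112 ori [-180.    -0.  -175.8]
```

Request:
carry_out(
  deltas=[
    [[0, 0.003, 0.013, 0, -1], [0, 0.006, 0.026, 0, -1], [0, 0.01, 0.038, 0, -1], [0, 0.01, 0.038, 0, -1]],
  ],
)

```text
clock: 17.3
tool_pos: [0.5232, 0.176, 0.0978]
orientation: [-180.0, 0.0, -175.9]
force: [-4.5, 3.1, 1.0]
opening: 0.0108
gripper_force: 30.0
```

```bash
python3 -c "from h import *;st()"
```

```text
t 17.3 p [0.5232 0.176  0.0978] f [-4.5  3.1  1. ] h 0.2532 r 0.2606 th 0.229 0.239 lift T -0.2 rad 3.6 op 0.0108 ori [-180.     0.  -175.9]
```

Request:
carry_out(
  deltas=[
    [[0, 0.002, 0.006, 0, -1], [0, 0.003, 0.013, 0, -1], [0, 0.003, 0.013, 0, -1], [0, 0.003, 0.013, 0, -1]],
  ],
)

```text
clock: 17.7
tool_pos: [0.5232, 0.1763, 0.096]
orientation: [-180.0, 0.0, -175.9]
force: [-4.9, 1.0, 8.0]
opening: 0.0109
gripper_force: 30.0
```

```bash
python3 -c "from h import *;st()"
```

```text
t 17.7 p [0.5232 0.1763 0.096 ] f [-4.9  1.   8. ] h 0.2535 r 0.2605 th 0.224 0.232 lift T -7.5 rad 3.1 op 0.0109 ori [-180.     0.  -175.9]
```

Request:
carry_out(
  deltas=[
    [[0, 0, -0.006, 0, -1], [0, 0, -0.008, 0, -0.8], [0, 0, -0.008, 0, -0.55], [0, 0, -0.008, 0, -0.36], [0, 0, -0.008, 0, -0.36]],
  ],
)

```text
clock: 18.2
tool_pos: [0.5233, 0.1765, 0.0967]
orientation: [180.0, 0.0, -175.9]
force: [0.1, 0.1, 0.2]
opening: 0.0264
gripper_force: 0.0
```

```bash
python3 -c "from h import *;st()"
```

```text
t 18.2 p [0.5233 0.1765 0.0967] f [0.1 0.1 0.2] h 0.2538 r 0.2609 th 0.22 0.235 lift T -0.2 rad 0.1 op 0.0264 ori [ 180.     0.  -175.9]
```

Released, with no force. Now straight up.

Request:
carry_out(
  deltas=[
    [[0, 0, -0.06, 0, -0.36], [0, 0, -0.15, 0, -0.36], [0, 0, -0.3, 0, -0.36], [0, 0, -0.5, 0, -0.36], [0, 0, -0.7, 0, -0.36]],
  ],
)

```text
clock: 18.7
tool_pos: [0.5228, 0.1762, 0.239]
orientation: [-180.0, 0.0, -175.9]
force: [0.7, 1.0, -0.6]
opening: 0.0279
gripper_force: 0.0
```

Request:
carry_out(
  deltas=[
    [[0, 0, -0.1, 0, -0.36], [0, 0, -0.1, 0, -0.36], [0, 0, -0.1, 0, -0.36], [0, 0, -0.1, 0, -0.36], [0, 0, -0.1, 0, -0.36]],
  ],
)

```text
clock: 19.2
tool_pos: [0.5225, 0.1762, 0.2558]
orientation: [-179.9, -0.1, -175.9]
force: [0.4, 0.5, -0.5]
opening: 0.0281
gripper_force: 0.0
```

```bash
python3 - <<'E'
from h import *
st()
a=ctrl.snapshot("scene");b=ctrl.snapshot("top")
ha=ctrl.spot_point(a,"handle");w=ctrl.snapshot("wrist");hw=ctrl.spot_point(w,"handle")
if ha and hw:
    H=tri([ray(a,ha[0]["centre"]),ray(w,hw[0]["centre"])]);print(H,"theta",np.arcsin((H[2]-.045)/.26))
A=cv2.resize(a["color"][150:290,240:440],(800,560),interpolation=cv2.INTER_CUBIC);cv2.imwrite("pics/end.png",A[:,:,::-1])
E
```

```text
t 19.2 p [0.5225 0.1762 0.2558] f [ 0.4  0.5 -0.5] h 0.2535 r 0.3355 th 0.225 0.714 lift T 0.6 rad 0.3 op 0.0281 ori [-1.799e+02 -1.000e-01 -1.759e+02]
[0.57943028 0.31050539 0.0830438 ] theta 0.14684954071685252
```

View pics/end.png

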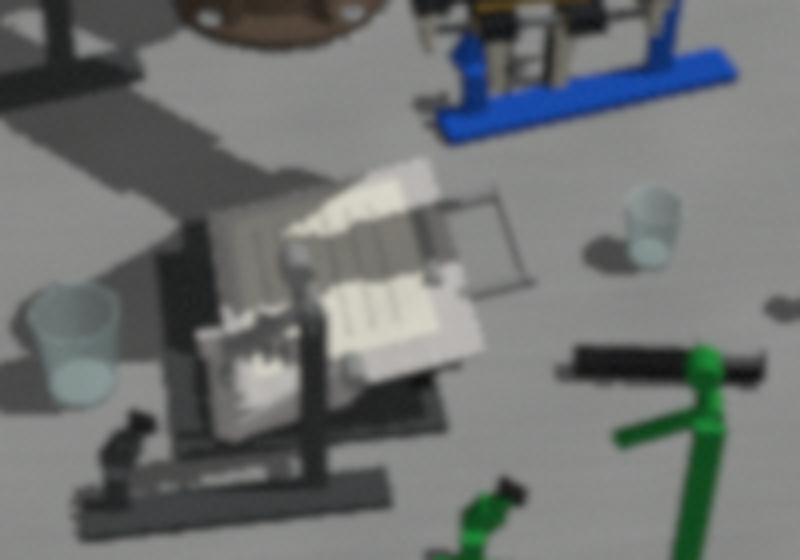

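The crop shows the board propped at a low tilt with its bar at crop (515,240). The gripper is clear of it, and the beakers and refractometer are where they were. The network's handle hit just now landed on the refractometer, so I ignore it; the last resting readings give about 0.23 rad. Handing in.

```bash
python3 -c "
from h import *
a=ctrl.snapshot('scene');print([proj(a,[.525,-.077+.26*np.cos(t),.045+.26*np.sin(t)]).round(1) for t in (.0,.23,.39)])
print(ctrl.close_job())"
```

```text
[array([369.1, 220.5]), array([368.1, 207.5]), array([365. , 198.5])]
the job is handed in; nothing more can be done
None
```

The job is handed in; no verdict came back. The board was pressed into the top stop at about 6 N over its weight, which threw the pawl, lowered flat to re-arm it, and left propped on its first notch at about 0.23 rad, with the gripper clear and nothing nearby seen to have moved.

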